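# Change over the sample port

### The arm

A 6-joint arm with a two-finger parallel gripper is mounted at the origin on a cart in front of the work surface, level with it; the furniture and walls round the work are solid. World frame = base frame: x ahead of the robot, y to its left, z up, the work surface at z = 0. Lengths are in mm, angles in rad, forces in N, time in s.
With the tool pointing down it reaches from about 275 to 1000 mm from the base axis. Payload 8.4 kg.
Tool frame: the origin (TCP) lies midway between the tips of the shut fingers; the grasp point (between the pads) lies 19 mm behind it; y points along the fingers, z is the direction in which the jaws open and shut, and the axes are right-handed (so a half turn about y gives the same grasp; the last joint's range is limited). The gripper opens to 85 mm and grips with 20 to 120 N. Pads are 22 mm wide; open, the fingers measure 114 mm over their backs; the gripper's body (76 mm by 85 mm) begins 54 mm behind the grasp point. The pads swing forward as they close: fully open they stand 13 mm farther back than shut.
Start: joints at [1.172, 0.353, 1.633, -0, 1.155, -0.002], TCP at [241.542, 576.442, 231.281] pointing down, gripper open.
Joint ranges: [-2.63, 2.63], [-0.92, 2.1], [0.06, 2.66], [-1.3, 4.44], [0, 2.69], [-3.02, 3.02]. Speed limits (rad/s): [2.22, 2.22, 2.79, 3.14, 3.14, 3.14].

### API

Orientations are given as [roll, pitch, yaw] about the fixed x, y, z axes, in that order (R = Rz(yaw) Ry(pitch) Rx(roll)).
In Python, from rig import r gives the robot as it stands. The module is installed in compiled form; this text tells all that it offers.
- The arm moves only by the tool apply_moves, never from a script. Its argument "plan" is text: rows parted by semicolons, each of 7 numbers parted by spaces: the shift along the tool's x, y, z in cm, then the turn, a rotation vector about the tool's x, y, z in degrees, then the closure, from 0 (fully open) to 1 (shut). A call has 1 to 20 rows; each row shifts and turns the pose as measured when the row begins, along the tool's axes as they then stand; what a row does not reach is not made up. A row lasts 1/10 s, in which the tool goes at most 50 mm and 8.59 degrees, less where a joint would pass 70% of its speed; a pose out of reach is approached as far as the arm can. A call is refused whole if a number of a shift passes 5 or a number of a turn 8.59, either way. A call with a gripper value outside its range is refused whole. The fingers move at their own pace and stop on an object; "squeeze" is the grip in N (left out, the last holds). Time passes only in rows, so rows that do not move let the fingers close. It gives the time, the measured TCP pose, the force and the opening at its end, in the units of the state.
- r.sense(): the state, without advancing time (a new reading comes with each control period).
- r.grab_frame(name): name is "side" or "top"; returns the picture (400x640x3 uint8, blue, green, red); there is no depth.
- r.get_calibration(name): a dict with "vertical_fov" (degrees; the focal length in pixels is half the picture's height over the tangent of half this angle, whatever the lens; pixels are square), "cx", "cy" (the principal point, pixels), "D" ([k1, k2, p1, p2, k3] as OpenCV has them; the pictures are not rectified), "R" (3x3) and "t" (3): a world point X has camera coordinates R X + t. Camera axes: x right, y down, z forward; pixel columns grow to the right and rows downward; lengths in mm; the calibration is good to about 2 mm. A picture is of the moment at which its call begins. get_calibration takes no time and is no camera call.
- r.sign_off(): hands the job in, once; it reports no verdict.
The state is a dict: "clock": time; "qpos": joint angles; "qvel": joint speeds; "joint_efforts": joint torques, N m; "eef_pos": TCP position; "tcp_rot": TCP orientation; "contact_force": force on the tool from outside, world axes, zero at the start; "wrist_torque": the same for the moment, N m; "opening": opening from 0.0 (shut) to 1.0 (fully open).
Only numpy, scipy, OpenCV 4.12 (cv2) and the standard library are available. Lean on these libraries where they do the work, as an engineer would, in place of code of your own. Each camera call takes 0.05 s, during which the arm holds its last target. There are 200 camera calls.

### The job

Change over from the orange sample port to the blue one, using only pushes of the closed fingertips and never having both hatches open: first press the open orange hatch down to its end so that it latches shut, then press the shut blue hatch in to its end and let go, so that it pops fully open and stays open. Do not push the blue hatch again once it has popped, as that would shut it; do not pinch or pick up anything, and leave both boxes and everything else where they stand.

Things in the scene. Friction and masses are not known exactly. Their poses are not given: they have to be found in the camera images.
- blue_port: the sample-port box with the blue hatch: white, 110 mm deep (own x), 72 mm wide (y), 59 mm high, 2.5 kg, loose on four rubber feet. Origin at the centre of its underside; x points to its back (hinge side), z up; the front with a small blue plate faces -x. The hatch lies between its side walls and the back wall.
- blue_port_press (a point): centre of the white round press mark on top of the blue hatch, moving with it. The hatch is a plate 56 mm wide, 4 mm thick, reaching 82 mm forward from its hinge line; the mark is 62 mm from the hinge on the middle line. Hatch shut: the mark is 63 mm above the bench, 27 mm in front of the box's centre, 4 mm above the side walls. The hatch's top face lies 5 mm above the hinge line.
- blue_port_hinge (a point): middle of the hinge line of the blue hatch, 58 mm above the bench, 35 mm behind the box's centre (box x +0.035); the hinge runs along the box's y axis.
- blue_port_hatch (a joint): hatch angle, rad: 0 shut and latched, -0.068 pressed to the end (mark 4 mm lower), 0.75 open against its stop (front edge 60 mm above, 58 mm before the hinge). Sprung open. Push-push latch: pressed past -0.06 and let up, an open hatch latches shut, a latched one is freed, springs to 0.75 and stays. 4 to 7 N on the mark, up to 10 N nearer the hinge, reach the end; 25 N do no harm.
- orange_port: the sample-port box with the orange hatch: white, 110 mm deep (own x), 72 mm wide (y), 59 mm high, 2.5 kg, loose on four rubber feet. Origin at the centre of its underside; x points to its back (hinge side), z up; the front with a small orange plate faces -x. The hatch lies between its side walls and the back wall.
- orange_port_press (a point): centre of the white round press mark on top of the orange hatch, moving with it. The hatch is a plate 56 mm wide, 4 mm thick, reaching 82 mm forward from its hinge line; the mark is 62 mm from the hinge on the middle line. Hatch shut: the mark is 63 mm above the bench, 27 mm in front of the box's centre, 4 mm above the side walls. The hatch's top face lies 5 mm above the hinge line.
- orange_port_hinge (a point): middle of the hinge line of the orange hatch, 58 mm above the bench, 35 mm behind the box's centre (box x +0.035); the hinge runs along the box's y axis.
- orange_port_hatch (a joint): hatch angle, rad: 0 shut and latched, -0.068 pressed to the end (mark 4 mm lower), 0.75 open against its stop (front edge 60 mm above, 58 mm before the hinge). Sprung open. Push-push latch: pressed past -0.06 and let up, an open hatch latches shut, a latched one is freed, springs to 0.75 and stays. 4 to 7 N on the mark, up to 10 N nearer the hinge, reach the end; 25 N do no harm.
- media_bottle: bystander: clear bottle with a blue cap, 69 mm diameter, 129 mm high, behind the left box; origin at the centre of its base.
- sample_pot: bystander: white pot with a red screw lid, 46 mm diameter, 57 mm high, on the 30 mm high grey tray to the left of the boxes; origin at the centre of its base.
- amber_vial: bystander: small vial with a yellow-orange cap, 25 mm diameter, 60 mm high, in front of the boxes; origin at the centre of its base.
- marker_pen: bystander: black and white marker pen lying in front of the boxes, 126 mm long (its y axis), 15 mm high; origin at the centre of its underside.
- petri_dish: bystander: flat white dish, 58 mm diameter, 13 mm high, on the 30 mm high grey tray to the left of the boxes; origin at the centre of its base.

How it is judged:
By the outcome, as a careful person would: the job done as asked, in the order asked, and still so for the second after the job is handed in, with the robot touching nothing.
It also fails if it takes over 43 s, if anything falls off the work surface, if the arm or the gripper's body presses on something with over 40 N, if the wrist force passes 120 N, or if a joint passes its speed limit or range.

## Working session

There is one attempt and no reset: what is moved stays moved. The work goes in short steps, Python scripts to look and compute and a tool call to move; the robot and the scene stay as the last step left them, time stands still between calls to the robot, and variables do not carry over. Pictures are saved under pics/ and viewed, about 8 in all and at most 12, crops included, and the job is handed in when it is done.

Besides the shell and the picture viewer there is one more tool, called after "Call:" as name(argument=value, ...) on one line, values as JSON. apply_moves: Moves the arm, as the interface text tells. Its arguments: {"type":"object","properties":{"plan":{"type":"string"},"squeeze":{"type":"number"}},"required":["plan"]}

```bash
mkdir -p pics; python3 - <<'E'
from rig import r
import cv2
for n in("side","top"):
    cv2.imwrite(f"pics/{n}0.png",r.grab_frame(n)); print(n,r.get_calibration(n))
print(r.sense())
E
```

```text
side {'vertical_fov': 49.080086342332066, 'cx': 322.5342075486011, 'cy': 198.47781829288715, 'D': array([0.01455607, 0.        , 0.        , 0.        , 0.        ]), 'R': array([[-0.98017283, -0.19705955, -0.02070631],
       [-0.1147859 ,  0.64988931, -0.75131091],
       [ 0.16150981, -0.73403775, -0.6596235 ]]), 't': array([444.74827706, 202.09471569, 805.48309215])}
top {'vertical_fov': 51.666201592731284, 'cx': 318.777224013509, 'cy': 202.35061204387182, 'D': array([-0.01510837,  0.        ,  0.        ,  0.        ,  0.        ]), 'R': array([[-0.51304424, -0.85833709, -0.00656083],
       [-0.77970109,  0.46921121, -0.41461676],
       [ 0.35895936, -0.20760125, -0.90997247]]), 't': array([135.05015022, 486.10932669, 898.6633229 ])}
{'clock': 0.1, 'qpos': array([ 1.17160309e+00,  3.53584573e-01,  1.63403576e+00,  1.35183770e-05,
        1.15520643e+00, -2.40467227e-03]), 'qvel': array([ 1.28287103e-03, -8.47497491e-04, -2.96582800e-03,  3.02110664e-05,
        1.27053966e-03, -1.25940648e-03]), 'joint_efforts': array([-5.48105309e-04, -6.06360483e+01, -3.42819607e+01, -1.23520890e-04,
        3.90622139e-03,  2.57484248e-05]), 'eef_pos': array([241.37372382, 576.05927412, 230.64347632]), 'tcp_rot': array([-1.57203041e+00,  1.53285240e-05, -3.96794043e-01]), 'contact_force': array([-0.18811927, -0.72609581,  0.29415717]), 'wrist_torque': array([-0.02459806, -0.00389852,  0.04741565]), 'opening': 1.001045626820044}
```

View pics/side0.png

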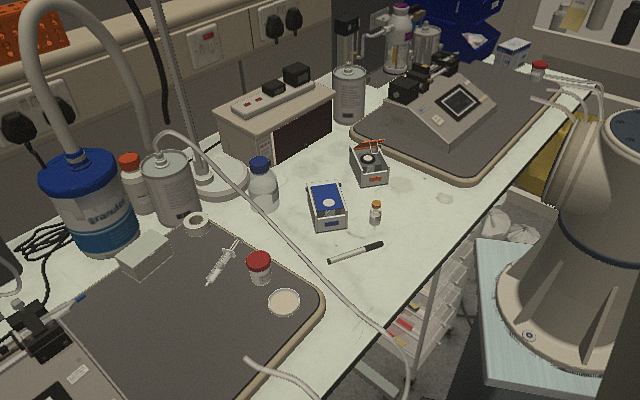

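View pics/top0.png

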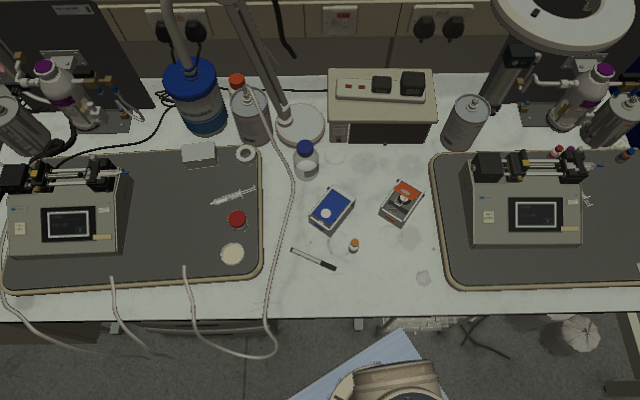

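The side view shows the blue box shut at about (327,205) and the orange hatch open at about (368,160). In the top view they are at (331,208) and (402,200). I'll zoom in on both.

```bash
cat > h.py <<'E'
import numpy as np, cv2
from rig import r
def cam(n):
    c=r.get_calibration(n); f=200/np.tan(np.radians(c["vertical_fov"]/2))
    return np.array([[f,0,c["cx"]],[0,f,c["cy"]],[0,0,1]]),c["D"],c["R"],c["t"]
def proj(n,P):
    K,D,R,t=cam(n); return cv2.projectPoints(np.float64(P).reshape(-1,1,3),cv2.Rodrigues(R)[0],t,K,D)[0][:,0]
def onz(n,uv,z):
    K,D,R,t=cam(n); u=cv2.undistortPoints(np.float64(uv).reshape(-1,1,2),K,D)[:,0]
    d=np.c_[u,np.ones(len(u))]@R; c=-R.T@t
    return c+d*((np.atleast_1d(z)-c[2])/d[:,2])[:,None]
def tri(a,b):
    L=[];
    for n,p in(("side",a),("top",b)):
        K,D,R,t=cam(n); u=cv2.undistortPoints(np.float64(p).reshape(1,1,2),K,D)[0,0]; L.append((np.c_[R,t],u))
    X=cv2.triangulatePoints(L[0][0],L[1][0],L[0][1],L[1][1])[:,0]; return X[:3]/X[3]
E
python3 - <<'E'
import cv2,numpy as np
from h import *
s=cv2.imread("pics/side0.png");t=cv2.imread("pics/top0.png")
a=cv2.resize(s[130:240,290:400],None,fx=5.4,fy=5.4,interpolation=2)
cv2.imwrite("pics/sz.png",a)
b=cv2.resize(t[165:275,300:440],None,fx=5.4,fy=5.4,interpolation=2)
cv2.imwrite("pics/tz.png",b)
print(onz("side",[(329,202),(368,158)],63),onz("top",[(328,211),(402,200)],63))
print(proj("side",[[241,576,231]]),proj("top",[[241,576,231]]))
E
```

```text
[[ 467.1210985  -143.93932614   63.        ]
 [ 403.83982141 -317.83123119   63.        ]] [[ 470.74251764 -151.61100518   63.        ]
 [ 399.50692201 -329.25111656   63.        ]]
[[473.74586711 827.23033478]] [[ 18.29839529 495.498621  ]]
```

View pics/sz.png

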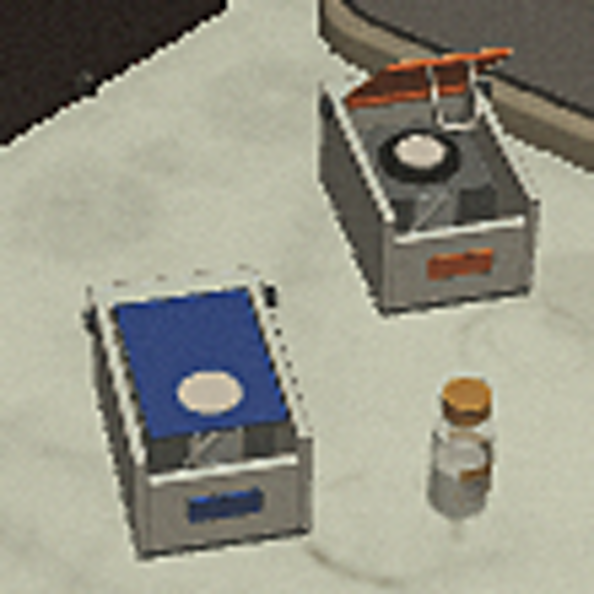

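View pics/tz.png

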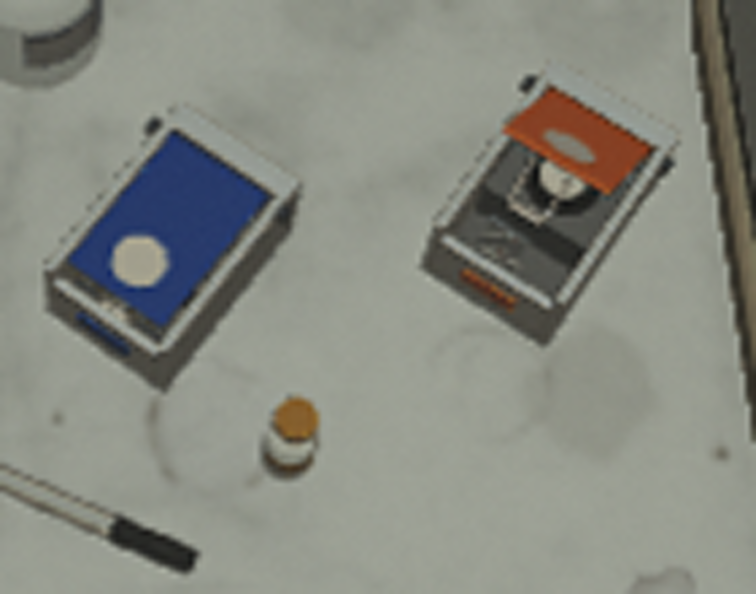

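The zooms show the blue mark at about (210,392) in the side crop and (139,260) in the top crop, with clear box corners. The orange hatch is up, with its mark at (569,146) in the top crop. Next I'll fit both box poses.

```bash
cat >> h.py <<'E'
from scipy.optimize import least_squares
def w(p,b):
    b=np.atleast_2d(b);c,s=np.cos(p[2]),np.sin(p[2])
    return np.c_[p[0]+c*b[:,0]-s*b[:,1],p[1]+s*b[:,0]+c*b[:,1],b[:,2]]
E
python3 - <<'E'
from h import *
np.set_printoptions(precision=1,suppress=True)
FL,FR,BL,BR=(-55,36),(-55,-36),(55,36),(55,-36)
T=lambda c:(*c,59)
B=lambda c:(*c,1)
O=dict(side=(290,130),top=(300,165))
data={"blue":[("side",(141,557),B(FL)),("side",(308,535),B(FR)),("side",(310,435),T(FR)),("side",(92,290),T(BL)),("side",(210,392),(-27,0,63)),
 ("top",(139,260),(-27,0,63)),("top",(165,390),B(FR)),("top",(46,272),T(FL)),("top",(180,105),T(BL)),("top",(300,183),T(BR))],
"orange":[("side",(385,313),B(FL)),("side",(530,293),B(FR)),("side",(537,202),T(FR)),("side",(322,87),T(BL)),
 ("top",(545,345),B(FR)),("top",(434,222),T(FL)),("top",(545,65),T(BL)),("top",(678,140),T(BR))]}
for k,d in data.items():
    px=[(np.array(u)+.5)/5.4-.5+O[n] for n,u,_ in d]
    f=lambda p:np.concatenate([proj(n,w(p,b))[0]-q for (n,_,b),q in zip(d,px)])
    s=least_squares(f,[430,-200,0.5 if 0 else -0.5],loss="soft_l1")
    print(k,s.x,np.degrees(s.x[2])); print(f(s.x).reshape(-1,2))
    p=s.x
    c,sn=np.cos(.75),np.sin(.75)
    print("mark shut",w(p,(-27,0,63)),"hinge",w(p,(35,0,58)),"mark open",w(p,(35-62*c+5*-sn*-1*-1,0,58+62*sn+5*c)))
    if k=="orange":
        m=w(p,(35-62*c-5*sn*0+5*sn,0,58+62*sn+5*c)); print(m,(proj("top",m)-O["top"])*5.4)
E
```

```text
blue [ 478.6 -168.    -7.5] -427.7555883741689
[[-0.6  1.2]
 [ 0.5  0.4]
 [ 0.6 -0.3]
 [-0.8 -0.9]
 [-0.1  0. ]
 [ 0.2  0.6]
 [-0.1  1.4]
 [-0.6 -0.6]
 [ 0.2 -0.8]
 [ 0.7 -0.3]]
mark shut [[ 468.3 -143.    63. ]] hinge [[ 491.8 -200.4   58. ]] mark open [[ 473.3 -155.2  103.9]]
orange [ 404.4 -336.1   -1.2] -66.06368690396904
[[-1.   1.7]
 [ 0.3  0.9]
 [ 0.9 -1.1]
 [-0.6 -1. ]
 [-0.4  1.4]
 [-0.4  0.9]
 [ 1.  -1.3]
 [ 0.4 -1.1]]
mark shut [[ 393.5 -311.4   63. ]] hinge [[ 418.6 -368.1   58. ]] mark open [[ 398.8 -323.5  103.9]]
[[ 401.6 -329.7  103.9]] [[564.8 147.3]]
```

```bash
python3 - <<'E'
from h import *
np.set_printoptions(precision=0,suppress=True)
s=np.array([(155,140),(190,145),(225,182),(260,220),(295,258),(330,290),(385,330),(405,370)],float)
t=np.array([(243,85),(265,120),(290,165),(293,200),(285,245),(275,285),(265,320),(235,352)],float)
def dense(a): return np.concatenate([np.linspace(a[i],a[i+1],40) for i in range(len(a)-1)])
S=dense(s)
for q in dense(t)[::20]:
    Z=np.arange(-200,500,5.); d=[np.min(np.linalg.norm(S-u,axis=1)) for u in proj("side",np.vstack([onz("top",q,z) for z in Z]))]
    i=np.argmin(d); print(q,onz("top",q,Z[i])[0],"%.1f"%d[i])
E
```

```text
[243.  85.] [ 822. -115.  205.] 2.3
[254. 103.] [ 761. -115.  200.] 0.5
[265. 120.] [ 727. -122.  165.] 0.7
[278. 143.] [ 694. -132.   95.] 0.5
[290. 165.] [ 659. -144.   20.] 0.6
[292. 183.] [ 620. -125.   -5.] 0.1
[293. 200.] [ 583. -107.  -30.] 0.4
[289. 223.] [533. -65. -40.] 0.5
[285. 245.] [481. -24. -35.] 0.7
[280. 266.] [437.  15. -30.] 0.4
[275. 285.] [394.  51. -15.] 0.4
[270. 303.] [358.  83.   0.] 0.4Traceback (most recent call last):
  File "<stdin>", line 8, in <module>
  File "h.py", line 9, in onz
    K,D,R,t=cam(n); u=cv2.undistortPoints(np.float64(uv).reshape(-1,1,2),K,D)[:,0]
            ~~~^^^
  File "h.py", line 4, in cam
    c=r.get_calibration(n); f=200/np.tan(np.radians(c["vertical_fov"]/2))
ValueError: time passes only in moves, steps and waits
```

The tube lies at bench level, so travelling at z = 230 is clear of it. I'll move towards the orange box with the fingers closing.

Call:
apply_moves(plan="2.5 0 -3.9 0 0 0 1;2.5 0 -3.9 0 0 0 1;2.5 0 -3.9 0 0 0 1;2.5 0 -3.9 0 0 0 1;2.5 0 -3.9 0 0 0 1;2.5 0 -3.9 0 0 0 1;2.5 0 -3.9 0 0 0 1;2.5 0 -3.9 0 0 0 1;2.5 0 -3.9 0 0 0 1;2.5 0 -3.9 0 0 0 1;2.5 0 -3.9 0 0 0 1;2.5 0 -3.9 0 0 0 1;2.5 0 -3.9 0 0 0 1;2.5 0 -3.9 0 0 0 1;2.5 0 -3.9 0 0 0 1;2.5 0 -3.9 0 0 0 1", squeeze=40)

```text
clock: 1.7
eef_pos: [370.0, -177.3, 229.2]
tcp_rot: [-1.571, -0.004, -0.387]
contact_force: [0.5, 1.0, -0.1]
opening: 0.005
```

Call:
apply_moves(plan="0 0 0 0 8.5 0 1;0 0 0 0 8.5 0 1;0 0 0 0 8.5 0 1;0 0 0 0 8.5 0 1;0 0 0 0 8.5 0 1;0 0 0 0 2 0 1;0 0 0 0 0 0 1")

```text
clock: 2.4
eef_pos: [368.8, -184.6, 227.7]
tcp_rot: [-1.571, -0.003, -1.183]
contact_force: [0.2, 0.2, 0.8]
opening: 0.001
```

```bash
python3 - <<'E'
from h import *
s=r.sense();print(s["clock"],s["eef_pos"],s["tcp_rot"],s["qpos"])
y=s["tcp_rot"][2];d=np.array([401.6,-329.7])-s["eef_pos"][:2]
print("tool x,z",d@[np.cos(y),np.sin(y)],d@[-np.sin(y),np.cos(y)])
E
```

```text
2.4 [ 368.80668956 -184.62999095  227.69530919] [-1.57062004 -0.002696   -1.18284929] [-4.66415393e-01  1.46876348e-02  2.06433022e+00 -1.87666739e-03
  1.06042659e+00 -8.53447669e-01]
tool x,z 146.69485437773534 -24.521998990981967
```

Call:
apply_moves(plan="3.7 0 -0.6 0 0 0 1;3.7 0 -0.6 0 0 0 1;3.7 0 -0.6 0 0 0 1;3.7 0 -0.6 0 0 0 1;0 0 0 0 0 0 1;0 2.5 0 0 0 0 1;0 2.5 0 0 0 0 1;0 2.5 0 0 0 0 1;0 1.5 0 0 0 0 1;0 0 0 0 0 0 1")

```text
clock: 3.4
eef_pos: [402.8, -333.3, 134.1]
tcp_rot: [-1.571, -0.0, -1.167]
contact_force: [-0.0, -0.4, -0.7]
opening: 0.004
```

```bash
python3 - <<'E'
from h import *
s=r.sense();print(s["clock"],s["eef_pos"],s["tcp_rot"],s["contact_force"])
y=s["tcp_rot"][2];d=s["eef_pos"][:2]-[404.4,-336.1]
print("box x,y of tcp",d@[np.cos(y),np.sin(y)],d@[-np.sin(y),np.cos(y)])
a=r.grab_frame("side");b=r.grab_frame("top")
print(proj("side",s["eef_pos"]),proj("top",s["eef_pos"]))
z=lambda i:cv2.resize(i,None,fx=4,fy=4,interpolation=2)
cv2.imwrite("pics/p1.png",np.hstack([z(a[100:220,310:410]),z(b[140:260,350:450])]))
E
```

```text
3.4 [ 402.76478233 -333.27656243  134.08182398] [-1.57066805e+00 -4.63713594e-04 -1.16732305e+00] [-0.04397435 -0.40031309 -0.66341707]
box x,y of tcp -3.238734802553149 -0.3953902140499994
[[370.71467541 129.55177594]] [[407.80576441 185.72158735]]
```

View pics/p1.png

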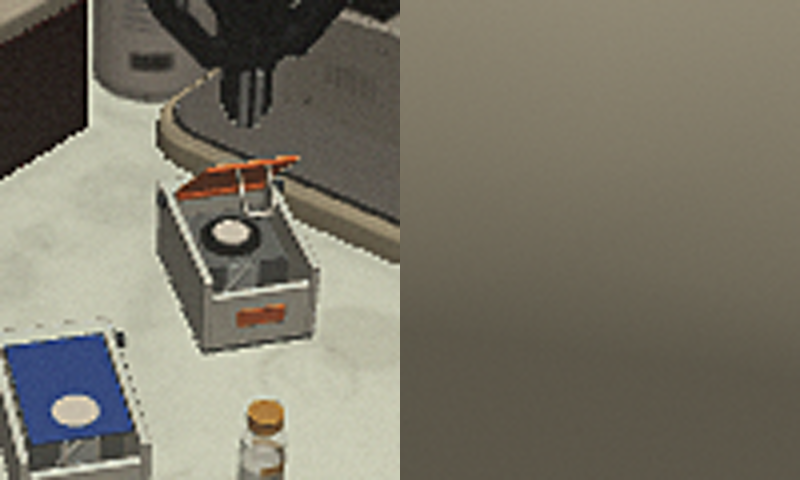

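The fingertips are over the hatch, centred (tip in the crop at about (245,125), as projected). The top view is blocked by the arm. Pressing along the arc.

Call:
apply_moves(plan="0 1 0 0 0 0 1;0 1 0 0 0 0 1;-0.2 1 0 0 0 0 1;-0.4 1 0 0 0 0 1;-0.4 1 0 0 0 0 1;-0.4 1 0 0 0 0 1;-0.4 0.7 0 0 0 0 1")

```text
clock: 4.2
eef_pos: [399.5, -318.9, 67.9]
tcp_rot: [-1.565, -0.011, -1.167]
contact_force: [-0.2, -3.0, 3.8]
opening: -0.001
```

Call:
apply_moves(plan="-0.2 0.4 0 0 0 0 1;-0.2 0.3 0 0 0 0 1;0 0.3 0 0 0 0 1")

```text
clock: 4.5
eef_pos: [398.5, -315.3, 57.6]
tcp_rot: [-1.565, -0.013, -1.166]
contact_force: [-8.3, 6.9, 46.7]
opening: 0.001
```

The force reached 47 N, which is more than intended, so I'm letting up straight away.

Call:
apply_moves(plan="0 -0.5 0 0 0 0 1;0 -1 0 0 0 0 1;0 -2 0 0 0 0 1;0 -3 0 0 0 0 1;0 -3 0 0 0 0 1;0 0 0 0 0 0 1")

```text
clock: 5.1
eef_pos: [395.4, -312.0, 155.8]
tcp_rot: [-1.567, -0.006, -1.167]
contact_force: [0.0, 0.5, -0.4]
opening: 0.004
```

```bash
python3 - <<'E'
from h import *
s=r.sense();print(s["clock"],s["eef_pos"],s["tcp_rot"],s["contact_force"])
y=s["tcp_rot"][2];d=np.array([471.2,-150.4])-s["eef_pos"][:2]
print("tool x,z to blue x=-19",d@[np.cos(y),np.sin(y)],d@[-np.sin(y),np.cos(y)])
a=r.grab_frame("side")
z=lambda i:cv2.resize(i,None,fx=5.4,fy=5.4,interpolation=2)
cv2.imwrite("pics/p2.png",z(a[130:240,290:400]))
E
```

```text
5.1 [ 395.35178427 -311.96372089  155.80554903] [-1.56743315 -0.00600616 -1.16652423] [ 0.02147219  0.45084036 -0.42776095]
tool x,z to blue x=-19 -118.7050338246659 133.2850429816851
```

View pics/p2.png

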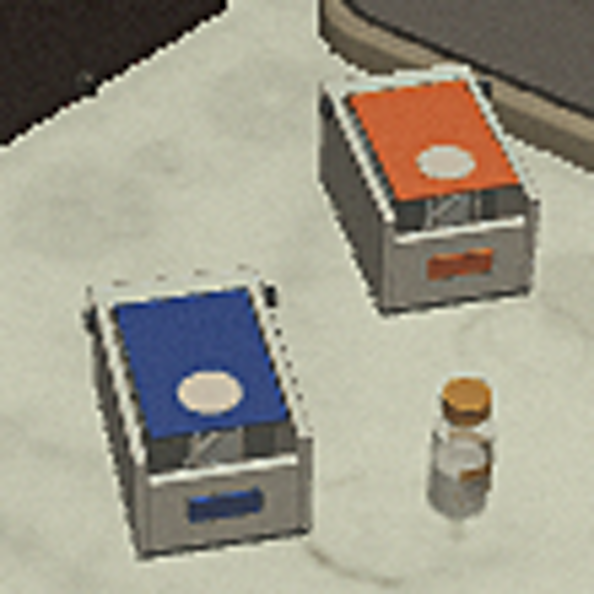

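The orange hatch is shut and latched, and its box hasn't moved (corners unchanged). Next is the blue one.

Call:
apply_moves(plan="-2 0 2.2 0 0 0 1;-2 0 2.2 0 0 0 1;-2 0 2.2 0 0 0 1;-2 0 2.2 0 0 0 1;-2 0 2.2 0 0 0 1;-2 0 2.2 0 0 0 1;0 0 0 0 0 0 1;0 2.5 0 0 0 0 1;0 2.5 0 0 0 0 1;0 0 0 0 0 0 1")

```text
clock: 6.15
eef_pos: [463.9, -140.4, 94.9]
tcp_rot: [-1.578, 0.006, -1.168]
contact_force: [0.3, 0.7, -0.6]
opening: -0.0
```

```bash
python3 - <<'E'
from h import *
s=r.sense();print(s["clock"],s["eef_pos"],s["tcp_rot"],s["contact_force"])
y=np.radians(-67.76);d=s["eef_pos"][:2]-[478.6,-168]
print("box x,y of tcp",d@[np.cos(y),np.sin(y)],d@[-np.sin(y),np.cos(y)])
E
```

```text
6.15 [ 463.87695045 -140.36696432   94.87846315] [-1.57835632  0.00600066 -1.16751095] [ 0.25426565  0.67898863 -0.62794299]
box x,y of tcp -31.149803503413942 -3.1690046635610702
```

Call:
apply_moves(plan="0.8 0 0.3 0 0 0 1;0 1 0 0 0 0 1;0 0.9 0 0 0 0 1;0 0.5 0 0 0 0 1;0 0 0 0 0 0 1")

```text
clock: 6.65
eef_pos: [470.0, -148.5, 70.2]
tcp_rot: [-1.578, 0.006, -1.169]
contact_force: [-0.7, 0.8, 0.2]
opening: -0.003
```

Call:
apply_moves(plan="0 0.4 0 0 0 0 1;0 0.2 0 0 0 0 1;0 0.1 0 0 0 0 1;0 0.1 0 0 0 0 1")

```text
clock: 7.05
eef_pos: [470.3, -148.5, 62.4]
tcp_rot: [-1.577, 0.005, -1.169]
contact_force: [-0.4, 0.3, 3.0]
opening: 0.0
```

Call:
apply_moves(plan="0 0.15 0 0 0 0 1;0 0.15 0 0 0 0 1")

```text
clock: 7.25
eef_pos: [470.3, -148.4, 59.8]
tcp_rot: [-1.577, 0.005, -1.169]
contact_force: [-1.2, 1.2, 5.7]
opening: 0.002
```

Call:
apply_moves(plan="0 0.12 0 0 0 0 1")

```text
clock: 7.35
eef_pos: [470.3, -148.3, 59.0]
tcp_rot: [-1.577, 0.005, -1.169]
contact_force: [-4.5, 2.4, 18.3]
opening: 0.003
```

At the end stop with 18 N. Releasing upwards.

Call:
apply_moves(plan="0 -1 0 0 0 0 1;0 -2.5 0 0 0 0 1;0 -4 0 0 0 0 1;0 -4 0 0 0 0 1;0 -4 0 0 0 0 1;0 0 0 0 0 0 1;0 0 0 0 0 0 1")

```text
clock: 8.05
eef_pos: [471.6, -148.7, 221.3]
tcp_rot: [-1.576, 0.004, -1.169]
contact_force: [-0.4, 0.1, -1.0]
opening: -0.004
```

```bash
python3 - <<'E'
from h import *
a=r.grab_frame("side")
z=lambda i:cv2.resize(i,None,fx=5.4,fy=5.4,interpolation=2)
cv2.imwrite("pics/p3.png",z(a[130:240,290:400]))
s=r.sense();print(s["clock"],s["eef_pos"],s["contact_force"])
E
```

```text
8.1 [ 471.89463149 -148.73549609  221.32944018] [ 1.32685183 -0.16764668  0.73212888]
```

View pics/p3.png

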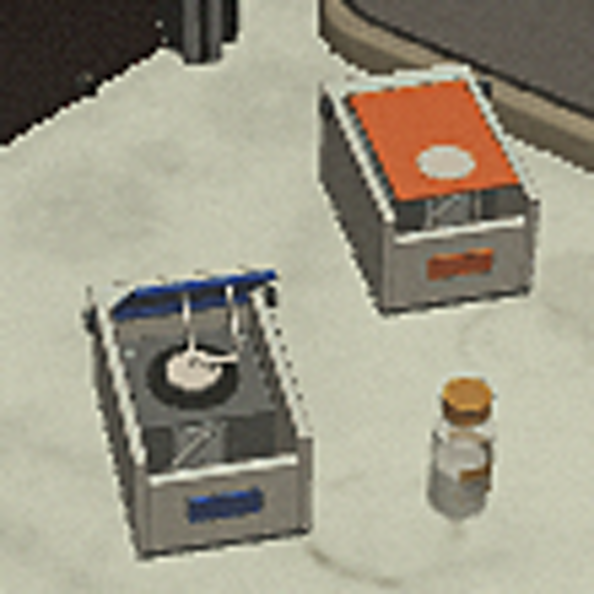

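The blue hatch is up (front edge from about (130,290) to (275,272)), orange is shut, and neither box nor the vial has moved. I'll check the opening angle against the model before handing in.

```bash
python3 - <<'E'
from h import *
p=[478.6,-168,np.radians(-67.76)]
for a in(.55,.65,.75):
    c,s=np.cos(a),np.sin(a)
    print(a,((proj("side",w(p,[(35-82*c+5*s,y,58+82*s+5*c) for y in(28,-28)]))-[290,130])*5.4).round())
E
```

```text
0.55 [[137. 327.]
 [279. 308.]]
0.65 [[134. 306.]
 [277. 287.]]
0.75 [[131. 285.]
 [273. 266.]]
```

The observed edge at v of about 272–290 agrees with 0.75 (predicted 266–285) to within about 1 px of the original picture. Handing in.

```bash
python3 -c "
from rig import r
print(r.sign_off())"
```

```text
the job is handed in; nothing more can be done
None
```

The changeover is done and handed in at about 8 s of the 43 s allowed. I pressed the open orange hatch down with the closed fingertips until it latched. I then pressed the blue hatch to its end with about 18 N and let go, and it popped open. Both hatches were never open at once.

- **Last checks:** The final side picture shows orange shut and blue open. The blue hatch's front edge matches the full-open angle of 0.75 rad to about 1 px. Both boxes and the vial appear unmoved in it. The fingers were clear, at z = 221 mm with no contact force.
- **Not checked:** I did not re-check the other bystanders in a picture; the arm stayed well above or away from them. I also had no final top view, because the arm blocked that camera when I tried it over the orange box.
- **What went over:** The orange press briefly measured 47 N on the fingertips. That is more than I intended and above the 25 N stated as harmless for the hatch, though well under the 120 N wrist limit. The orange hatch latched normally and its box did not move.

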